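# Dispense three tealights

### The job

Set out three fresh tealights for the evening circle: press the tealight dispenser's sprung lever all the way down and let it spring fully back up, three times. Exactly three tealights must end up in its tray, with the remaining two still stacked in the clear magazine.

Things in the scene. Friction and masses are not known exactly. Their poses are not given: they have to be found in the camera images.
- lever_pad (a point): Top centre of the black press pad (45 x 50 mm) on the steel lever of the fixed plywood tealight dispenser; the grey card punch is a bystander. Axes at lever up: x outward along the lever, y across, z up. Pad 128 mm above the table, sloping 14 deg up outward; pressed fully 48 mm lower, under 6 mm sideways. Magazine axis at x = -136 mm; its top and the lever cheeks are under 116 mm high.
- lever (a joint): Angle of the lever (rad): 0 up, 0.48 pressed to its stop; hinge 100 mm from the pad. A spring returns it: 4 N at the pad to start, 7 N at the stop, a bit more if fast; up again 0.5 s after release. Each press past 0.43 pushes the lowest tealight into the tray, earlier ones moving along in a row; when the lever is up again the stack drops by one.
- third_tealight (a point): Centre of the third tealight from the bottom of a stack of five: aluminium cups, white wax, 39 mm across, 16 mm high, in a clear square magazine. 60 mm above the table at first, 44 after one press, 28 after two; the third press pushes it into the tray, a 43 mm wide channel, floor 20 mm above the table, running 200 mm from the magazine away from the lever.
- fourth_tealight (a point): Centre of the fourth tealight from the bottom, like the third. 76 mm above the table at first; after three presses it is the lowest in the magazine, 28 mm above the table, and stays there.

How it is judged (in metres and radians):
On the way, in this order (a step that is already met when the one before it is completed fails the run):
1. one tealight dispensed: the lever is up again and the stack has dropped by one (height (world z) of third_tealight below 0.05 m and value of joint lever below 0.06 rad), for 0.1 s.
2. two tealights dispensed: the lever is up again and the stack has dropped by two (height (world z) of third_tealight below 0.034 m and value of joint lever below 0.06 rad), for 0.1 s.
3. three tealights dispensed: the third lies in the tray and the fourth has dropped to the magazine's floor (x of third_tealight in the frame of lever_pad below -0.16595 m and height (world z) of fourth_tealight below 0.034 m and value of joint lever below 0.06 rad), for 0.1 s.
At the end, for the whole second after the job is handed in: Lever up again (below 0.06 rad); third tealight flat on the tray floor, in line with the dispenser within 15 mm, centre 30 to 190 mm out from the magazine axis; fourth at the bottom of the magazine, within 12 mm of its axis: exactly three dispensed (value of joint lever below 0.06 rad and x of third_tealight in the frame of lever_pad between -0.32595 and -0.16595 m and y of third_tealight in the frame of lever_pad between -0.015 and 0.015 m and height (world z) of each of third_tealight, fourth_tealight below 0.036 m and angle between third_tealight's own z axis and vertical below 0.2 rad and x of fourth_tealight in the frame of lever_pad between -0.14795 and -0.12395 m); the robot touches nothing.
It also fails if it takes over 40 s, if anything falls off the work surface, if the arm or the gripper's body presses on something with over 40 N, if the wrist force passes 120 N, or if a joint passes its speed limit or range.

### The arm

A 6-joint arm with a two-finger parallel gripper is mounted at the origin on the work surface. World frame = base frame: x ahead of the robot, y to its left, z up, the work surface at z = 0. Lengths are in mm, angles in degrees, forces in N, time in s.
With the tool pointing down it reaches from about 250 to 800 mm from the base axis. Payload 3.9 kg.
Tool frame: the origin (TCP) lies on the centre line of the jaws, within the pads' length; the fingertips stand 11 mm ahead of it and the grasp point (between the pads) lies 8 mm behind it; z points along the fingers, y is the line along which they close (so a half turn about z gives the same grasp; the last joint's range is limited). The gripper opens to 85 mm and grips with 20 to 120 N. Pads are 22 mm wide; open, the fingers measure 114 mm over their backs; the gripper's body (76 mm by 85 mm) begins 54 mm behind the grasp point. The pads swing forward as they close: fully open they stand 13 mm farther back than shut.
Start: joints at [-67.265, 14.897, -7.913, 67.191, 0, 90], TCP at [202.891, -484.201, 242.304] pointing down, gripper open.
Joint ranges: [-159.42, 159.42], [-47.68, 98.78], [-73.54, 78.23], [-108.79, 121.32], [-90, 84.71], [-180, 180]. Speed limits (degrees/s): [147.25, 147.25, 180, 180, 180, 180].

### API

Orientations are given as a 3x3 rotation matrix whose columns are the frame's x, y, z axes.
In Python, from cell import manip gives the robot as it stands.
- The arm moves only by the tool step_arm, never from a script. Its arguments are lists of equal length, an entry for each row: "dp": the shift along the world's x, y, z normalised to -1 to 1, where 1 is 40 cm, a list of three; "spin": the turn about the world's z normalised to -1 to 1, where 1 is 60 degrees. In form: {"dp": [[x, y, z], ...], "spin": [spin, ...]}. A call has 1 to 5 rows; each row is the pose to reach, as a shift and turn from the pose commanded when the call began; what a row does not reach only later rows make up. A row lasts 1/12 s, in which the tool goes at most 41.7 mm and 7.16 degrees, less where a joint would pass 70% of its speed; a pose out of reach is approached as far as the arm can. A call with a number of a shift or a turn outside -1 to 1 is refused whole. A call with a gripper value outside its range is refused whole. "grip" is the opening, from -1 (shut) to 1 (fully open), set as the call begins (left out, the last holds). The fingers move at their own pace and stop on an object; the grip force is fixed at half the most. Time passes only in rows, so rows that repeat a pose let the fingers close. It gives the time, the measured TCP pose, the force, the opening and the grip force at its end, in the units of the state.
- manip.sense(): the state, without advancing time (a new reading comes with each control period).
- manip.read_camera(name): name is "side" or "top"; returns the picture (480x640x3 uint8, red, green, blue); there is no depth.
- manip.camera_model(name): a dict with "camera_matrix" (3x3 intrinsics, pixels), "position" and "rotation" of the camera in the world. Camera axes: x right, y up, looking along -z (the intrinsics and any distortion apply to the point x, -y, -z); pixel columns grow to the right and rows downward; lengths in mm; the calibration is good to about 2 mm. A picture is of the moment at which its call begins. camera_model takes no time and is no camera call.
- manip.job_done(): hands the job in; it is judged then, once.
The state is a dict: "time_s": time; "joint_pos": joint angles; "qd": joint speeds; "joint_torque": joint torques, N m; "tool_pos": TCP position; "tool_rot": TCP orientation; "wrist_force": force on the tool from outside, world axes, zero at the start; "moment": the same for the moment, N m; "grip_width": finger opening in mm; "grasp_force": force on a finger pad.
Only numpy, scipy, OpenCV 4.12 (cv2) and the standard library are available. Lean on these libraries where they do the work, as an engineer would, in place of code of your own. Each camera call takes 0.05 s, during which the arm holds its last target. There are 200 camera calls.

## Working session

There is one attempt and no reset: what is moved stays moved. The work goes in short steps, Python scripts to look and compute and a tool call to move; the robot and the scene stay as the last step left them, time stands still between calls to the robot, and variables do not carry over. Pictures are saved under pics/ and viewed, at most 10 in all, crops included, and the job is handed in when it is done.

Besides the shell and the picture viewer there is one more tool, called after "Emit:" as a command line: name --pt "numbers of a row" for each row, then --argument value for the rest. step_arm: Moves the arm, as the interface text tells. Scaled input: -1 to 1 covers 40 cm each way for a shift and 60 degrees each way for a turn. Its arguments: {"type":"object","properties":{"dp":{"type":"array"},"spin":{"type":"array"},"grip":{"type":"number"}},"required":["dp","spin"]}

```bash
mkdir -p pics && python3 - <<'E'
from cell import manip
import cv2
for n in("top","side"):
    cv2.imwrite(f"pics/{n}0.png",manip.read_camera(n)[:,:,::-1]); m=manip.camera_model(n); print(n,m)
s=manip.sense();print(s["time_s"],s["tool_pos"],s["tool_rot"],s["grip_width"])
E
```

```text
top {'camera_matrix': array([[517.53097292,   0.        , 317.95807771],
       [  0.        , 517.53097292, 245.90532565],
       [  0.        ,   0.        ,   1.        ]]), 'position': array([439.75793493,   6.02391545, 944.31808054]), 'rotation': array([[ 4.21198086e-03,  9.95814973e-01, -9.12951207e-02],
       [-9.99990831e-01,  4.26490261e-03,  3.84594858e-04],
       [ 7.72350117e-04,  9.12926638e-02,  9.95823806e-01]])}
side {'camera_matrix': array([[600.54012427,   0.        , 328.74518799],
       [  0.        , 600.54012427, 244.73137776],
       [  0.        ,   0.        ,   1.        ]]), 'position': array([226.68085375, 613.73524379, 792.94972665]), 'rotation': array([[-0.88898276,  0.32641215, -0.32119271],
       [-0.45769844, -0.61050708,  0.64636928],
       [ 0.01489236,  0.72162055,  0.6921286 ]])}
0.1 [ 202.65247249 -483.64750666  241.55983652] [[ 9.22318170e-01  3.86430724e-01 -6.99381620e-04]
 [ 3.86431357e-01 -9.22316701e-01  1.64603864e-03]
 [-8.97144597e-06 -1.78843433e-03 -9.99998401e-01]] 85.37921164696309
```

View pics/top0.png

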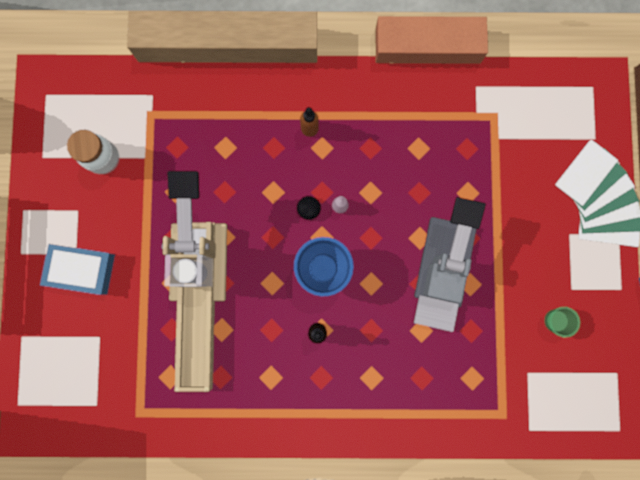

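View pics/side0.png

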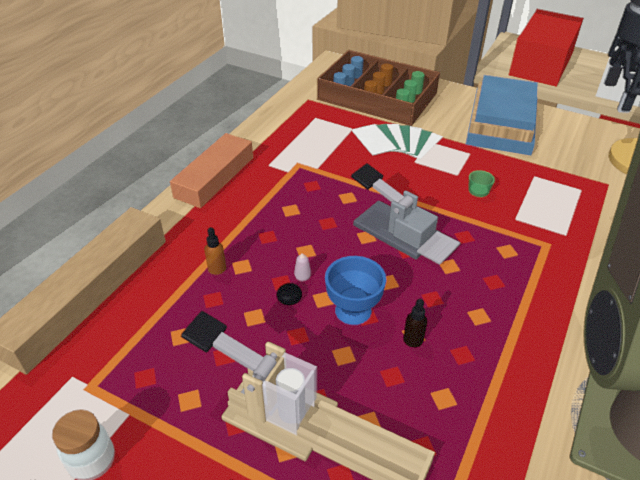

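```bash
cat > h.py <<'E'
import numpy as np
from cell import manip
def ray(n,p):
    m=manip.camera_model(n);d=np.linalg.inv(m["camera_matrix"])@[p[0],p[1],1]
    return m["position"],m["rotation"]@(d*[1,-1,-1])
def at(n,p,z):
    o,d=ray(n,p);return (o+d*(z-o[2])/d[2]).round(1)
def tri(a,b):
    A=[];r=[]
    for n,p in(("top",a),("side",b)):
        o,d=ray(n,p);d=d/np.linalg.norm(d);P=np.eye(3)-np.outer(d,d);A.append(P);r.append(P@o)
    return np.linalg.lstsq(np.vstack(A),np.hstack(r),rcond=None)[0].round(1)
E
python3 - <<'E'
from h import *
import cv2
from scipy import ndimage
def blob(n,f,x0,x1,y0,y1):
    im=cv2.imread(f)[y0:y1,x0:x1].max(axis=2)<50
    l,k=ndimage.label(im);s=ndimage.sum(im,l,range(1,k+1));j=1+int(np.argmax(s))
    ys,xs=np.where(l==j);r=cv2.minAreaRect(np.c_[xs+x0,ys+y0].astype(np.float32));c=np.array(r[0]);print(n,c,r[1],r[2],s.max(),at(n,c,128));return c
a=blob("top","pics/top0.png",160,208,160,208);b=blob("side","pics/side0.png",175,232,305,355)
print("tri",tri(a,b)); print("mag",at("top",(185,271),92),at("side",(291,380),92))
print("tray end",at("top",(195,389),30),"lever hinge",at("top",(185,244),110))
E
```

```text
top [183.  184.5] (25.0, 30.0) 90.0 744.0 [612.4 222.2 128. ]
side [204.05766296 330.39056396] (30.462474822998047, 34.779605865478516) 39.09385681152344 885.0 [609.3 227.  128. ]
tri [613.2 223.6 122. ]
mag [475.5 224.4  92. ] [475.4 220.4  92. ]
tray end [274.1 217.3  30. ] lever hinge [518.4 221.  110. ]
```

Emit:
step_arm --pt "0.051 0.0885 0" --pt "0.102 0.177 0" --pt "0.153 0.2655 0" --pt "0.204 0.354 0" --pt "0.255 0.4425 0" --spin '[0.05,0.1,0.15,0.2,0.25]' --grip -1

```text
time_s: 0.52
tool_pos: [305.0, -305.4, 241.9]
tool_rot: [[0.79, 0.613, -0.0], [0.613, -0.79, 0.001], [0.0, -0.001, -1.0]]
wrist_force: [0.8, 0.0, 0.5]
grip_width: 25.5
grasp_force: 0.0
```

Emit:
step_arm --pt "0.051 0.0885 0" --pt "0.102 0.177 0" --pt "0.153 0.2655 0" --pt "0.204 0.354 0" --pt "0.255 0.4425 0" --spin '[0.05,0.1,0.15,0.2,0.25]'

```text
time_s: 0.93
tool_pos: [407.1, -128.2, 242.2]
tool_rot: [[0.604, 0.797, -0.0], [0.797, -0.604, -0.0], [-0.0, -0.0, -1.0]]
wrist_force: [0.4, -0.8, -0.9]
grip_width: 0.1
grasp_force: 0.0
```

Emit:
step_arm --pt "0.051 0.0885 0" --pt "0.102 0.177 0" --pt "0.153 0.2655 0" --pt "0.204 0.354 0" --pt "0.255 0.4425 0" --spin '[0.05,0.1,0.15,0.2,0.25]'

```text
time_s: 1.35
tool_pos: [509.2, 48.9, 242.0]
tool_rot: [[0.376, 0.927, -0.001], [0.927, -0.376, -0.0], [-0.0, -0.0, -1.0]]
wrist_force: [1.5, -0.8, 0.3]
grip_width: -0.1
grasp_force: 0.0
```

Emit:
step_arm --pt "0.05 0.088 0" --pt "0.1 0.176 0" --pt "0.15 0.264 0" --pt "0.2 0.352 0" --pt "0.255 0.4375 0" --spin '[0.05,0.1,0.15,0.2,0.25]'

```text
time_s: 1.77
tool_pos: [610.9, 223.8, 241.7]
tool_rot: [[0.123, 0.992, -0.001], [0.992, -0.123, -0.0], [-0.001, -0.001, -1.0]]
wrist_force: [1.9, -0.3, 0.8]
grip_width: 0.2
grasp_force: 0.0
```

Emit:
step_arm --pt "0 0 -0.06" --pt "0 0 -0.12" --pt "0 0 -0.18" --pt "0 0 -0.22" --pt "0 0 -0.22" --spin '[0,0,0,0,0]'

```text
time_s: 2.18
tool_pos: [607.8, 220.8, 149.2]
tool_rot: [[0.126, 0.992, -0.009], [0.992, -0.126, -0.003], [-0.004, -0.008, -1.0]]
wrist_force: [-0.1, -0.0, -1.0]
grip_width: 0.0
grasp_force: 0.0
```

```bash
python3 - <<'E'
from h import *
import cv2
s=manip.sense();print(s["time_s"],s["tool_pos"],s["wrist_force"],s["joint_pos"])
t=manip.read_camera("top")[130:330,110:310,::-1];u=manip.read_camera("side")[230:480,130:380,::-1]
cv2.imwrite("pics/a1.png",np.hstack([cv2.resize(t,(400,400)),cv2.resize(u,(400,400))]))
E
```

```text
2.1833 [607.75132579 220.82390286 149.24092089] [-0.10531503 -0.03378798 -1.01115738] [ 1.99698539e+01  2.98712276e+01  1.42473727e+00  6.20855057e+01
 -3.03373761e-03  1.17220816e+02]
```

View pics/a1.png

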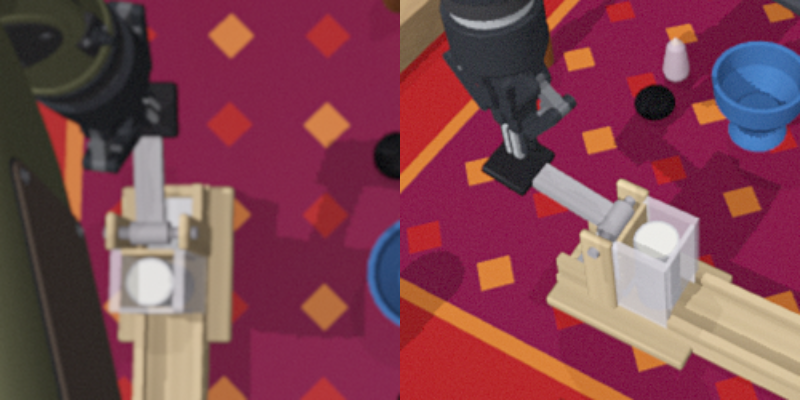

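Emit:
step_arm --pt "0 0 0" --pt "0 0 -0.02" --pt "0 0 -0.04" --pt "0 0 -0.06" --pt "0 0 -0.06" --spin '[0,0,0,0,0]'

```text
time_s: 2.7
tool_pos: [612.4, 222.0, 130.4]
tool_rot: [[0.127, 0.992, 0.003], [0.992, -0.127, 0.001], [0.001, 0.003, -1.0]]
wrist_force: [1.4, -0.5, 4.1]
grip_width: 0.1
grasp_force: 2.0
```

Emit:
step_arm --pt "0 0 -0.02" --pt "0 0 -0.04" --pt "0 0 -0.06" --pt "0 0 -0.08" --pt "0 0 -0.08" --spin '[0,0,0,0,0]'

```text
time_s: 3.12
tool_pos: [613.2, 222.0, 99.2]
tool_rot: [[0.127, 0.992, 0.005], [0.992, -0.127, 0.001], [0.001, 0.005, -1.0]]
wrist_force: [3.1, -0.6, 6.0]
grip_width: -0.1
grasp_force: 3.3
```

Emit:
step_arm --pt "0 0 -0.005" --pt "0 0 -0.01" --pt "0 0 -0.015" --pt "0 0 -0.015" --spin '[0,0,0,0]'

```text
time_s: 3.45
tool_pos: [612.5, 222.1, 94.0]
tool_rot: [[0.127, 0.992, 0.004], [0.992, -0.127, 0.001], [0.001, 0.004, -1.0]]
wrist_force: [0.6, -1.5, 7.4]
grip_width: -0.0
grasp_force: 3.5
```

Emit:
step_arm --pt "0 0 -0.005" --pt "0 0 -0.01" --pt "0 0 -0.01" --spin '[0,0,0]'

```text
time_s: 3.7
tool_pos: [612.6, 222.1, 93.2]
tool_rot: [[0.127, 0.992, 0.006], [0.992, -0.127, 0.002], [0.002, 0.005, -1.0]]
wrist_force: [-3.5, -3.1, 20.7]
grip_width: 0.2
grasp_force: 9.9
```

Emit:
step_arm --pt "0 0 0.05" --pt "0 0 0.1" --pt "0 0 0.15" --pt "0 0 0.15" --pt "0 0 0.15" --spin '[0,0,0,0,0]'

```text
time_s: 4.12
tool_pos: [611.4, 222.0, 149.3]
tool_rot: [[0.127, 0.992, 0.002], [0.992, -0.127, 0.001], [0.001, 0.002, -1.0]]
wrist_force: [-0.2, 0.1, -0.6]
grip_width: 0.1
grasp_force: 0.0
```

Emit:
step_arm --pt "0 0 0" --pt "0 0 0" --pt "0 0 0" --pt "0 0 0" --pt "0 0 0" --spin '[0,0,0,0,0]'

```text
time_s: 4.53
tool_pos: [610.4, 221.6, 147.4]
tool_rot: [[0.126, 0.992, -0.001], [0.992, -0.126, -0.001], [-0.001, -0.001, -1.0]]
wrist_force: [0.1, 0.7, -0.3]
grip_width: 0.2
grasp_force: 0.0
```

```bash
python3 - <<'E'
from h import *
import cv2
s=manip.sense();print(s["time_s"],s["tool_pos"],s["wrist_force"])
t=manip.read_camera("top")[160:400,110:310,::-1];u=manip.read_camera("side")[280:480,150:450,::-1]
cv2.imwrite("pics/a2.png",np.hstack([cv2.resize(t,(333,400)),cv2.resize(u,(450,300))[:].copy() if 0 else cv2.copyMakeBorder(cv2.resize(u,(450,300)),0,100,0,0,0)]))
E
```

```text
4.5333 [610.44083322 221.63942389 147.4331892 ] [ 0.12945787  0.6864405  -0.34398865]
```

View pics/a2.png

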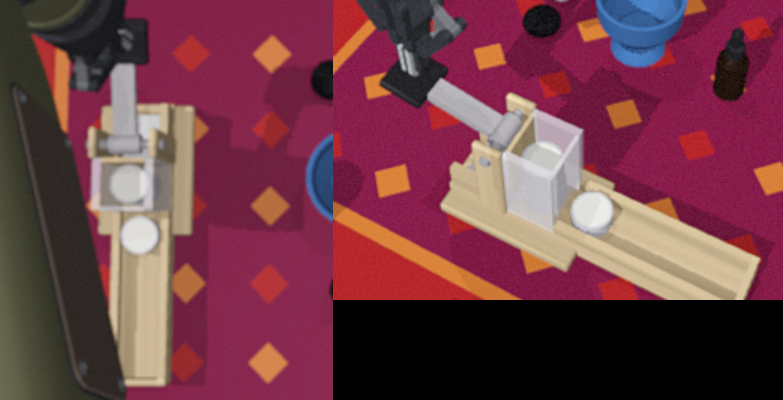

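One tealight lies in the tray (top crop 140,234; side crop 592,213), the stack has dropped by one and the lever is up. Next is the second press, over the same range.

Emit:
step_arm --pt "0 0 -0.03" --pt "0 0 -0.06" --pt "0 0 -0.09" --pt "0 0 -0.115" --pt "0 0 -0.13" --spin '[0,0,0,0,0]'

```text
time_s: 5.05
tool_pos: [614.6, 222.5, 98.4]
tool_rot: [[0.127, 0.992, 0.008], [0.992, -0.127, 0.002], [0.003, 0.008, -1.0]]
wrist_force: [1.9, -0.8, 8.1]
grip_width: 0.1
grasp_force: 4.4
```

Emit:
step_arm --pt "0 0 -0.005" --pt "0 0 -0.01" --pt "0 0 -0.015" --pt "0 0 -0.02" --pt "0 0 -0.02" --spin '[0,0,0,0,0]'

```text
time_s: 5.47
tool_pos: [613.9, 222.5, 93.1]
tool_rot: [[0.127, 0.992, 0.008], [0.992, -0.127, 0.002], [0.003, 0.007, -1.0]]
wrist_force: [-1.5, -0.6, 17.0]
grip_width: -0.3
grasp_force: 8.3
```

At the stop: 93.1 mm and 17 N. Releasing.

Emit:
step_arm --pt "0 0 0.05" --pt "0 0 0.1" --pt "0 0 0.15" --pt "0 0 0.15" --pt "0 0 0.15" --spin '[0,0,0,0,0]'

```text
time_s: 5.88
tool_pos: [612.0, 222.2, 149.6]
tool_rot: [[0.126, 0.992, 0.003], [0.992, -0.127, 0.001], [0.002, 0.003, -1.0]]
wrist_force: [0.2, -0.8, -0.4]
grip_width: 0.6
grasp_force: 0.0
```

Emit:
step_arm --pt "0 0 0" --pt "0 0 0" --pt "0 0 0" --pt "0 0 0" --pt "0 0 0" --spin '[0,0,0,0,0]'

```text
time_s: 6.3
tool_pos: [610.5, 221.6, 147.4]
tool_rot: [[0.126, 0.992, -0.001], [0.992, -0.126, -0.001], [-0.001, -0.001, -1.0]]
wrist_force: [0.2, -0.4, 0.7]
grip_width: -0.2
grasp_force: 0.0
```

```bash
python3 - <<'E'
from h import *
import cv2
s=manip.sense();print(s["time_s"],s["tool_pos"],s["wrist_force"])
u=manip.read_camera("side")[280:480,150:450,::-1]
cv2.imwrite("pics/a3.png",cv2.resize(u,(450,300)))
E
```

```text
6.3 [610.46659003 221.6493436  147.44136493] [ 0.2450892  -0.44560791  0.70496026]
```

View pics/a3.png

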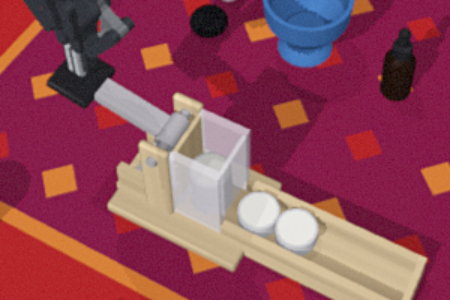

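Two tealights now sit in the tray, at (260,212) and (297,230), and the stack is lower. Third press.

Emit:
step_arm --pt "0 0 -0.03" --pt "0 0 -0.06" --pt "0 0 -0.09" --pt "0 0 -0.115" --pt "0 0 -0.13" --spin '[0,0,0,0,0]'

```text
time_s: 6.77
tool_pos: [614.4, 222.5, 98.2]
tool_rot: [[0.127, 0.992, 0.008], [0.992, -0.127, 0.002], [0.003, 0.007, -1.0]]
wrist_force: [1.6, -0.1, 9.1]
grip_width: 0.4
grasp_force: 4.4
```

Emit:
step_arm --pt "0 0 -0.005" --pt "0 0 -0.01" --pt "0 0 -0.015" --pt "0 0 -0.02" --pt "0 0 -0.02" --spin '[0,0,0,0,0]'

```text
time_s: 7.18
tool_pos: [613.8, 222.5, 93.1]
tool_rot: [[0.127, 0.992, 0.008], [0.992, -0.127, 0.002], [0.003, 0.007, -1.0]]
wrist_force: [-2.4, -1.5, 18.6]
grip_width: 0.4
grasp_force: 8.6
```

Emit:
step_arm --pt "0 0 0.05" --pt "0 0 0.1" --pt "0 0 0.15" --pt "0 0 0.19" --pt "0 0 0.23" --spin '[0,0,0,0,0]'

```text
time_s: 7.6
tool_pos: [611.0, 221.8, 181.4]
tool_rot: [[0.126, 0.992, 0.001], [0.992, -0.126, 0.0], [0.0, 0.0, -1.0]]
wrist_force: [0.3, 0.0, -0.1]
grip_width: 0.0
grasp_force: 0.0
```

Emit:
step_arm --pt "0 0 0" --pt "0 0 0" --pt "0 0 0" --pt "0 0 0" --pt "0 0 0" --spin '[0,0,0,0,0]'

```text
time_s: 8.02
tool_pos: [610.1, 221.5, 178.7]
tool_rot: [[0.126, 0.992, -0.003], [0.992, -0.126, -0.001], [-0.001, -0.002, -1.0]]
wrist_force: [0.3, 0.3, -0.3]
grip_width: -0.4
grasp_force: 0.0
```

```bash
python3 - <<'E'
from h import *
import cv2
s=manip.sense();print(s["time_s"],s["tool_pos"],s["wrist_force"])
u=manip.read_camera("side")[280:480,150:450,::-1]
cv2.imwrite("pics/a4.png",cv2.resize(u,(450,300)))
E
```

```text
8.0167 [610.05220486 221.5008316  178.7233595 ] [ 0.25103168  0.25743469 -0.31813749]
```

View pics/a4.png

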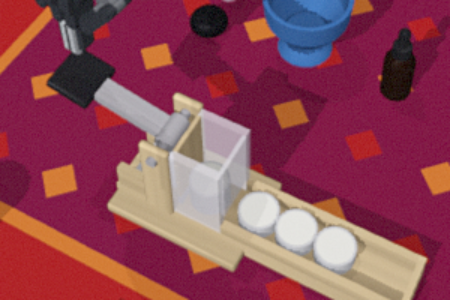

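Three tealights sit in the tray, at (260,212), (297,230) and (335,249). The rest of the stack is at the bottom of the magazine, the lever is up and the gripper is clear of it. I'll wait a moment longer, then hand in.

Emit:
step_arm --pt "0 0 0" --pt "0 0 0" --pt "0 0 0" --pt "0 0 0" --spin '[0,0,0,0]'

```text
time_s: 8.4
tool_pos: [610.9, 221.8, 180.2]
tool_rot: [[0.126, 0.992, -0.0], [0.992, -0.126, -0.0], [-0.0, -0.0, -1.0]]
wrist_force: [0.3, 0.0, 0.8]
grip_width: 0.0
grasp_force: 0.0
```

```bash
python3 -c "
from cell import manip
print(manip.job_done())"
```

```text
the job is handed in; nothing more can be done
None
```

I handed the job in at about 8.4 s after three full lever presses: the last picture shows three tealights in the tray, the rest at the bottom of the magazine and the lever up with the gripper clear, but the hand-in returned no verdict.

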